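# Open the squeeze-latched pacifier case

### The job

Open the white travel case on the dresser shelf so that the pacifier in it can be reached: squeeze the two tabs of the latch knob on its lid together and, keeping them squeezed, turn the knob counter-clockwise (seen from above) as far as it goes; then swing the lid sideways, clockwise, until it is wide open, and leave it so. Leave the pacifier in the case, the clear tray with its things, and the upturned glass bowl where they are.

Things in the scene. Friction and masses are not known exactly. Their poses are not given: they have to be found in the camera images.
- case: Lidded travel case, white plastic, fixed to the shelf, 94 (own x) x 154 (own y) x 58 mm tall with its grey lid shut; origin at the centre of its underside, z up. The lid's pivot pin is at y = -50 mm of its own frame, the latch knob (lid shut) at y = +40 mm. At zero yaw its +x side faces away from the robot.
- case_pivot (a point): Pivot axis of the lid (a vertical pin with an 18 mm steel cap), at the height of the lid's top face, 58 mm above the shelf. The lid is a flat plate 96 x 156 x 8 mm that stays at this height and swings horizontally about it; it reaches 128 mm beyond the pivot on the latch side and 28 mm on the other.
- lid (a joint): Swing angle of the lid (rad): 0 shut, growing clockwise seen from above, at most 1.4; the latch end swings towards the case's own +x. A bolt under the latch holds it shut until the latch is turned about 0.95 rad. Then it moves easily (about 1 N at the latch) and stays where it is left. Pushing on the latch knob from its side moves it.
- latch_grip (a point): Point on the latch knob's vertical turning axis, 28 mm above the lid's top face, 90 mm from the lid's pivot; a good height to squeeze at. Its x axis runs through both tabs and turns with the latch; z is up. The knob has a round centre post, 27 mm across, 41 mm tall, and an upright flat tab on either side; the tabs' outer faces are 58 mm apart at rest. Ribs around it, out to 39 mm, are 6 mm high.
- latch (a joint): Turn of the latch (rad): 0 locked, growing counter-clockwise seen from above, stop at 1.25. Teeth on the tabs block it after about 0.05 rad unless both tabs are pressed in at least 3 mm. It turns freely with little friction (0.03 N m); from 1.15 rad on, released tabs spring out and keep it from turning back.
- tab_a (a joint): Travel of the tab on the latch's +x side towards the axis (m): 0 at rest, 0.008 fully in. The tab is 24 mm wide (along the latch point's y), 7 mm thick, and spans 8 to 42 mm above the lid. Its spring takes 4 N to start and 10 N to push fully in.
- tab_b (a joint): The same for the tab on the latch's -x side.
- pacifier_blue: Pale blue pacifier, 44 mm across and 34 mm tall, standing in the latch end of the case, nipple up, hidden under the lid at first; origin at its underside's centre.
- tray: Clear acrylic tray, 230 x 130 x 22 mm, open on top, origin at its underside's centre; it holds a yellow pacifier and tongs.
- pacifier_yellow: Yellow pacifier, 44 mm across and 34 mm tall, in the tray; origin at its underside's centre.
- tongs: Steel tongs, 160 mm long, lying in the tray; origin near their middle.
- bowl: Glass bowl turned upside down, 110 mm across at the rim on the shelf, 55 mm tall; origin at the centre of the rim plane.
There are look-alikes about, which are no part of the job. Of the things like the case, leave any that is blue or pink; of the rest the smaller one is meant.

How it is judged (in metres and radians):
On the way:
1. the latch is turned past 0.9 rad with both tabs squeezed in (value of joint latch above 0.9 rad and value of joint each of tab_a, tab_b above 0.0015 m), for 0.02 s.
At the end, for the whole second after the job is handed in: The lid is swung open by more than 1.0 rad (57 degrees) and at rest, and both pacifiers, the tray, the tongs and the bowl are within 30 mm of where they started (value of joint lid above 1 rad and velocity of joint lid between -0.05 and 0.05 rad/s and distance of each of pacifier_blue, tray, pacifier_yellow, tongs, bowl from where it was at the start of the episode below 0.03 m); the robot touches nothing.
It fails at once if a bystander is moved by more than 30 mm (distance of any of pacifier_blue, tray, pacifier_yellow, tongs, bowl from where it was at the start of the episode above 0.03 m).
It also fails if it takes over 48 s, if anything falls off the work surface, if the arm or the gripper's body presses on something with over 40 N, if the wrist force passes 120 N, or if a joint passes its speed limit or range.

### The arm

A 7-joint arm with a two-finger parallel gripper is mounted at the origin on the work surface. World frame = base frame: x ahead of the robot, y to its left, z up, the work surface at z = 0. Lengths are in m, angles in degrees, forces in N, time in s.
With the tool pointing down it reaches from about 0.35 to 0.775 m from the base axis. Payload 3.1 kg.
Tool frame: the origin (TCP) lies on the centre line of the jaws, within the pads' length; the fingertips stand 17 mm ahead of it and the grasp point (between the pads) lies 2 mm behind it (robot.tip_reach is the distance from the TCP to the fingertips, in m); z points along the fingers, y is the direction in which the jaws open and shut (so a half turn about z gives the same grasp; the last joint's range is limited). The gripper opens to 85 mm and grips with 20 to 120 N. Pads are 22 mm wide; open, the fingers measure 114 mm over their backs; the gripper's body (76 mm by 85 mm) begins 54 mm behind the grasp point. The pads swing forward as they close: fully open they stand 13 mm farther back than shut.
Start: joints at [61.152, 17.813, 0.802, 86.603, -0.252, 75.585, -1.558], TCP at [0.245, -0.492, 0.248] pointing down, gripper open.
Joint ranges: [-154.91, 154.91], [-16.99, 109.72], [-72.82, 74.43], [7.12, 147.25], [-82.49, 262.49], [11.32, 116.49], [-174.64, 174.64]. Speed limits (degrees/s): [159.86, 159.86, 180, 180, 180, 180, 180].

### API

Orientations are given as [roll, pitch, yaw] about the fixed x, y, z axes, in that order (R = Rz(yaw) Ry(pitch) Rx(roll)).
In Python, from station import robot, fingers, vision, workorder, recognise gives the robot as it stands. Calls block until the motion is done:
- robot.move_to(position, orientation): joint-space move of the TCP to a pose.
- robot.line_to(position, orientation=None, velocity=0.15, f_stop=None): straight line of the TCP; orientation=None keeps the orientation; velocity is the mean speed in m/s. With f_stop (N) it stops when the force on the tool has changed by that much, and returns True; else False.
- robot.move_j(angles): joint-space move.
- fingers.gripper_to(opening, force=None): opening from 0.0 (shut) to 1.0 (fully open); force is the grip in N (None keeps the last); returns when the fingers have stopped.
- robot.pause(seconds).
- robot.inverse_kinematics(position, orientation): joint angles nearest the present ones, or None.
- vision.grab_frame(name): name is "scene" or "top" or "wrist"; returns the picture (420x560x3 uint8, red, green, blue); there is no depth.
- vision.calibration(name): a dict with "mtx" (3x3 intrinsics, pixels), "k1" (the pictures are not rectified: a ray, as slopes to the right and down, at radius r is drawn at 1 + k1 r^2 times it, then the intrinsics apply), "extrinsics" (4x4, takes a point from world to camera coordinates); the wrist camera has in their place "T_tool_cam" (4x4, takes a point from camera to tool coordinates, whose origin is the TCP and whose axes are the flange's). Camera axes: x right, y up, looking along -z (the intrinsics and any distortion apply to the point x, -y, -z); pixel columns grow to the right and rows downward; lengths in m; the calibration is good to about 2 mm. A picture is of the moment at which its call begins: read the wrist's pose just before it. calibration takes no time and is no camera call.
A pose or a line that the arm cannot do raises robot.PlanningError and nothing moves.
- workorder.close_job(): hands the job in, once; it reports no verdict.
Trained networks look in the newest picture that a camera, given by its name, has taken for a name from the list of things; names that differ only in an ending like _2 or _b are one class to them, and where a whole thing is asked for, a point or a joint stands for the part that bears it (a point fixed in the world has none). Each returns a list of dicts, best first, with "p" (0 to 1); they miss things now and then, are a little off and sometimes report something else, mostly with a low value. They report only what shows in the picture. A call takes as long as a camera call. They do not tell look-alikes from the thing itself.
- recognise(label, camera): "rect" ([centre column, centre row, width, height] in pixels, round what is visible of it).
Readings, each from a call of its own:
- robot.current_time_s(): time.
- robot.current_joint_positions(): joint angles.
- robot.current_dq(): joint speeds.
- robot.current_joint_torque(): joint torques, N m.
- robot.current_tool_pos(): TCP position.
- robot.current_eef_rot(): TCP orientation.
- robot.current_contact_force(): force on the tool from outside, world axes, zero at the start.
- robot.current_torque(): the same for the moment, N m.
- robot.current_finger_gap(): opening from 0.0 (shut) to 1.0 (fully open).
Only numpy, scipy, OpenCV 4.12 (cv2) and the standard library are available. Lean on these libraries where they do the work, as an engineer would, in place of code of your own. Each camera call takes 0.05 s, during which the arm holds its last target.

## Working session

There is one attempt and no reset: what is moved stays moved. The work goes in short steps, each a Python script; the robot and the scene stay as the last script left them, time stands still between calls to the robot, and variables do not carry over. Pictures are saved under pics/ and viewed, and the job is handed in when it is done.

```bash
mkdir -p pics; ls; python3 - <<'E'
from station import robot, fingers, vision, workorder, recognise
import cv2,json
print(robot.current_time_s())
for n in ("scene","top"):
    im=vision.grab_frame(n); cv2.imwrite(f"pics/{n}0.png",im[:,:,::-1])
    c=vision.calibration(n); print(n,c)
    for l in ("case","latch_grip","bowl","tray"):
        print(l,[(round(d["p"],2),[round(float(v)) for v in d["rect"]]) for d in recognise(l,n)])
print(vision.calibration("wrist"))
print(robot.current_time_s(),robot.current_tool_pos(),robot.current_eef_rot(),robot.tip_reach)
E
```

```text
pics
0.0
scene {'mtx': array([[475.81134069,   0.        , 283.99731812],
       [  0.        , 475.81134069, 204.02258293],
       [  0.        ,   0.        ,   1.        ]]), 'k1': -0.035166558838195576, 'extrinsics': array([[ 0.82259856,  0.56857721,  0.00718127, -0.45688117],
       [-0.36184223,  0.51367557,  0.77795091,  0.14334193],
       [ 0.43863631, -0.64253978,  0.62828402, -1.49869055],
       [ 0.        ,  0.        ,  0.        ,  1.        ]])}
case [(0.82, [281, 190, 57, 56]), (0.74, [210, 234, 107, 94]), (0.73, [361, 246, 100, 100]), (0.6, [252, 151, 59, 52])]
latch_grip [(0.96, [382, 212, 39, 38]), (0.69, [291, 171, 24, 23]), (0.64, [262, 139, 19, 19]), (0.62, [126, 314, 58, 44]), (0.6, [225, 207, 30, 33])]
bowl [(0.77, [335, 144, 31, 29])]
tray [(0.72, [137, 307, 123, 91])]
top {'mtx': array([[449.62980875,   0.        , 279.14279856],
       [  0.        , 449.62980875, 206.3861812 ],
       [  0.        ,   0.        ,   1.        ]]), 'k1': -0.09625729720850404, 'extrinsics': array([[-0.01208504, -0.99979626, -0.01616747,  0.01282072],
       [ 0.99773517, -0
[... 443 characters left out ...]
 [420, 234, 12, 52])]
tray [(0.66, [410, 231, 49, 75])]
{'mtx': array([[316.54840838,   0.        , 278.67127512],
       [  0.        , 316.54840838, 210.33791704],
       [  0.        ,   0.        ,   1.        ]]), 'k1': -0.05435368623226712, 'T_tool_cam': array([[-2.09808430e-04,  9.65921689e-01,  2.58834400e-01,
         6.69272445e-02],
       [ 9.99999977e-01,  2.13391216e-04,  1.42532108e-05,
         8.76110949e-04],
       [-4.14655019e-05,  2.58834397e-01, -9.65921712e-01,
        -1.24306484e-01],
       [ 0.00000000e+00,  0.00000000e+00,  0.00000000e+00,
         1.00000000e+00]])}
0.5 [ 0.24506358 -0.49238138  0.24825894] [-1.79996874e+02  3.39878054e-03  2.64603724e+01] 0.017
```

View pics/scene0.png

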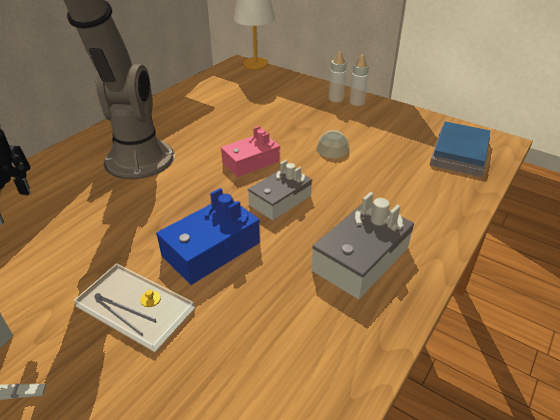

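View pics/top0.png

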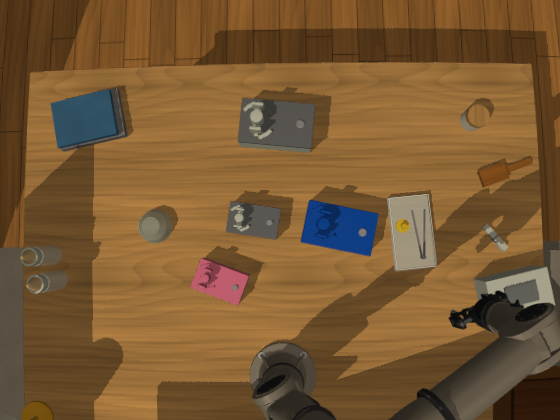

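```bash
cat > h.py <<'E'
import numpy as np, cv2
from station import robot, fingers, vision, workorder, recognise
def ray(n,px,T=None):
    c=vision.calibration(n); K=c["mtx"]; k=c["k1"]
    d=np.array([(px[0]-K[0,2])/K[0,0],(px[1]-K[1,2])/K[1,1]]); u=d.copy()
    for _ in range(20): u=d/(1+k*(u@u))
    v=np.array([u[0],-u[1],-1.])
    if T is None:
        E=np.linalg.inv(c["extrinsics"])
    else: E=T@c["T_tool_cam"]
    return E[:3,3],E[:3,:3]@v
def at(n,px,z,T=None):
    o,d=ray(n,px,T); return o+d*(z-o[2])/d[2]
def proj(n,p,T=None):
    c=vision.calibration(n); K=c["mtx"]
    E=c["extrinsics"] if T is None else np.linalg.inv(T@c["T_tool_cam"])
    q=E[:3,:3]@np.asarray(p)+E[:3,3]; u=np.array([q[0],-q[1]])/-q[2]; u=u*(1+c["k1"]*(u@u))
    return np.array([K[0,0]*u[0]+K[0,2],K[1,1]*u[1]+K[1,2]])
def tcpT():
    from scipy.spatial.transform import Rotation as R
    T=np.eye(4); T[:3,3]=robot.current_tool_pos(); T[:3,:3]=R.from_euler('xyz',robot.current_eef_rot(),degrees=True).as_matrix(); return T
E
python3 - <<'E'
import cv2
a=cv2.imread("pics/top0.png")[190:250,210:300]; b=cv2.imread("pics/scene0.png")[150:225,235:325]
cv2.imwrite("pics/c1.png",cv2.resize(a,None,fx=8,fy=8,interpolation=cv2.INTER_CUBIC))
cv2.imwrite("pics/c2.png",cv2.resize(b,None,fx=8,fy=8,interpolation=cv2.INTER_CUBIC))
E
```

```text
(no output)
```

View pics/c1.png

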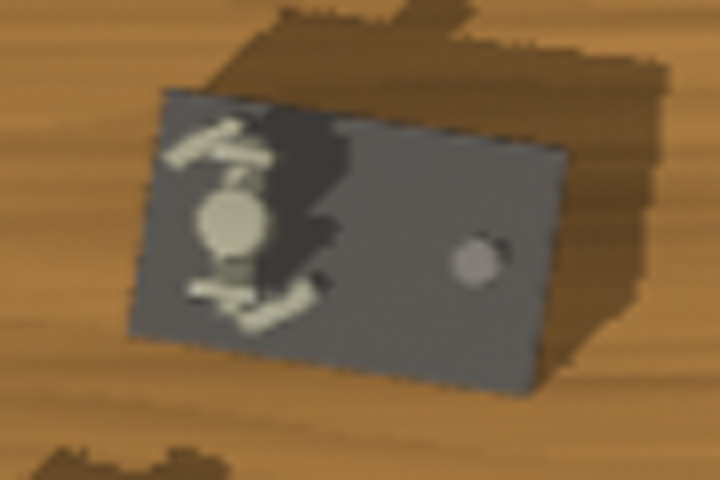

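View pics/c2.png

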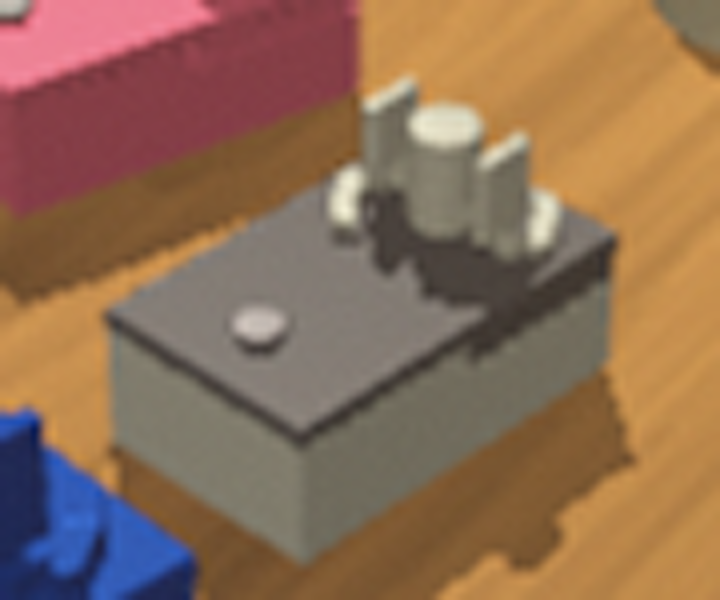

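```bash
python3 - <<'E'
from h import *
t=lambda x,y:((x+.5)/8-.5+210,(y+.5)/8-.5+190)
s=lambda x,y:((x+.5)/8-.5+235,(y+.5)/8-.5+150)
P=at("top",t(475,263),.060); L=at("top",t(232,224),.099)
print("pivot",P,"latch",L,np.linalg.norm((L-P)[:2]))
P2=at("scene",s(259,322),.060); L2=at("scene",s(445,125),.099)
print("scene",P2,L2,np.linalg.norm((L2-P2)[:2]))
C=[at("top",t(*c),.058) for c in [(167,88),(568,152),(530,395),(128,338)]]
print(np.array(C)); print([np.linalg.norm(C[i]-C[i-1]) for i in range(4)], np.mean(C,0))
C2=[at("scene",s(*c),.058) for c in [(613,238),(303,437),(108,315)]]
print(np.array(C2),np.linalg.norm(C2[0]-C2[1]),np.linalg.norm(C2[2]-C2[1]))
d=(L-P);print("yaw",np.degrees(np.arctan2(d[1],d[0]))-90)
A=at("top",t(245,152),.1);B=at("top",t(222,292),.1);print("tabs",A,B,np.linalg.norm(A-B),np.degrees(np.arctan2(*(A-B)[[1,0]])))
A=at("scene",s(390,95),.1);B=at("scene",s(505,150),.1);print("tabs",A,B,np.linalg.norm(A-B),np.degrees(np.arctan2(*(A-B)[[1,0]])))
for nm,px in dict(big1=(240,147),big2=(315,151),bigTL=(243,98),bowl=(155,226),blueTL=(307,202),blueBR=(378,215)).items(): print(nm,at("top",px,.1))
E
```

```text
pivot [0.4749799  0.03705169 0.06      ] latch [0.48926019 0.12511264 0.099     ] 0.08921130517229922
scene [0.47315875 0.0376693  0.06      ] [0.49013052 0.12296118 0.099     ] 0.08696404283504047
[[0.54323293 0.15402659 0.058     ]
 [0.51677518 0.00132215 0.058     ]
 [0.42480421 0.01683854 0.058     ]
 [0.44812803 0.16942462 0.058     ]]
[np.float64(0.09634335555047277), np.float64(0.15497954572711536), np.float64(0.09327067385704967), np.float64(0.15435838512608513)] [0.48323509 0.08540298 0.058     ]
[[ 0.54338676  0.14934586  0.058     ]
 [ 0.51964206 -0.00167828  0.058     ]
 [ 0.4276571   0.01358749  0.058     ]] 0.15287936776071454 0.0932431041923511
yaw -9.211113937107953
tabs [0.51574995 0.12002384 0.1       ] [0.46420124 0.12886927 0.1       ] 0.0523021187852745 -9.736770671232797
tabs [0.46517235 0.12596882 0.1       ] [0.51590956 0.12104746 0.1       ] 0.050975325475026624 174.45980599476601
big1 [0.69985487 0.11961138 0.1       ]
big2 [ 0.68434242 -0.10372874  0.1       ]
bigTL [0.84996913 0.11005257 0.1       ]
bowl [0.46706261 0.37495237 0.1       ]
blueTL [ 0.53255173 -0.07735797  0.1       ]
blueBR [ 0.49140272 -0.28614477  0.1       ]
```

```bash
python3 - <<'E'
from h import *
P=np.array([.474,.037]);
for base in (80.5,-99.5):
    for dx,lab in ((0,"grip"),(71.6,"turned"),):
        print(base,lab,np.round(robot.inverse_kinematics([.490,.124,.087],[180,0,base+dx]),1) if robot.inverse_kinematics([.490,.124,.087],[180,0,base+dx]) is not None else None)
    for th in (0.65,1.3):
        a=np.radians(80.8)-th; p=P+.09*np.array([np.cos(a),np.sin(a)])
        q=robot.inverse_kinematics([*p,.087],[180,0,base+71.6-np.degrees(th)]); print(th,p,None if q is None else np.round(q,1))
E
```

```text
80.5 grip [ 16.3  27.7 -42.5 104.8  22.2  56.1 -45.1]
80.5 turned [ 18.4  28.7 -45.6 104.7  24.3  56.7  24.8]
0.65 [0.53922122 0.09901767] [ 17.1  31.9 -40.6  98.2  23.7  58.9  -7. ]
1.3 [0.56345381 0.04690027] [ 19.7  32.6 -37.   95.5  22.2  59.4 -36.8]
-99.5 grip [ 28.1  35.9 -61.7 104.4  35.8  61.9 123.5]
-99.5 turned [   7.9   24.8  -30.8  105.1   15.4   54.3 -147.6]
0.65 [0.53922122 0.09901767] [ -55.2   40.6   64.5  100.9  -40.3   65.2 -132.9]
1.3 [0.56345381 0.04690027] [ 33.6  42.9 -61.8  95.   40.5  67.4 129.3]
```

```bash
python3 - <<'E'
from h import *
robot.move_to([.490,.124,.22],[180,0,80.5])
print(robot.current_time_s(), robot.current_joint_positions())
T=tcpT(); np.save("T1.npy",T)
im=vision.grab_frame("wrist"); cv2.imwrite("pics/w1.png",im[:,:,::-1])
print(T)
for p in ([.474,.037,.06],[.490,.124,.099]): print(proj("wrist",p,T))
E
```

```text
2.8667 [ 20.06282406  19.25060651 -46.06993291  94.81116844  14.48931384
  72.14551015 -38.5707133 ]
[[ 1.68054050e-01  9.85777772e-01 -1.44029801e-04  4.90534037e-01]
 [ 9.85777397e-01 -1.68054112e-01 -8.59986627e-04  1.22320777e-01]
 [-8.71960502e-04  2.54291369e-06 -9.99999620e-01  2.19801904e-01]
 [ 0.00000000e+00  0.00000000e+00  0.00000000e+00  1.00000000e+00]]
[274.93100978 284.29434199]
[275.43917983 208.18372935]
```

View pics/w1.png

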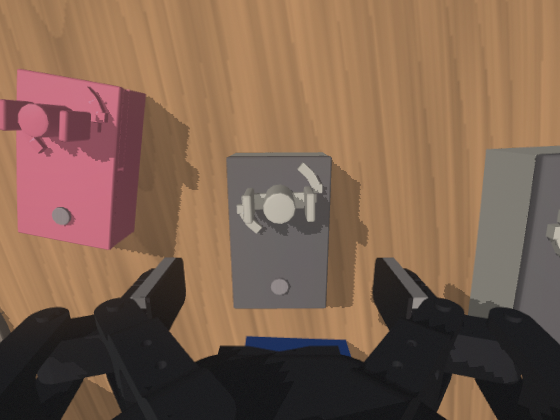

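```bash
python3 - <<'E'
from h import *
T=np.load("T1.npy"); print(tcpT()[:3,3])
P=at("wrist",(279.5,286.5),.060,T);L=at("wrist",(279,204),.099,T);print(P,L,np.linalg.norm((L-P)[:2]),np.degrees(np.arctan2(*(L-P)[[1,0]])))
im=cv2.imread("pics/w1.png")[140:320,210:350]; cv2.imwrite("pics/w1c.png",cv2.resize(im,None,fx=3.3,fy=3.3,interpolation=cv2.INTER_CUBIC))
E
```

```text
[0.49046613 0.12247865 0.21983917]
[0.47807046 0.03382545 0.06      ] [0.49338797 0.12691976 0.099     ] 0.09434604089186141 80.6564137379272
```

View pics/w1c.png

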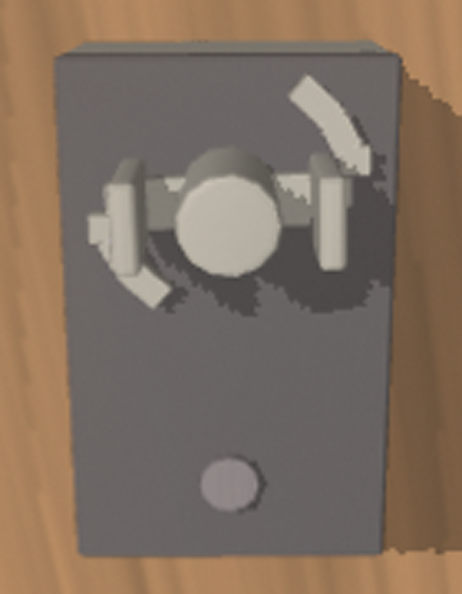

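```bash
python3 - <<'E'
from h import *
T=np.load("T1.npy")
c=lambda x,y:((x+.5)/3.3-.5+210,(y+.5)/3.3-.5+140)
P=at("wrist",c(231,486),.060,T);L=at("wrist",c(228,226),.099,T);print(P,L,np.linalg.norm((L-P)[:2]),np.degrees(np.arctan2(*(L-P)[[1,0]])))
A=at("wrist",c(124,230),.1,T);B=at("wrist",c(333,224),.1,T);print(A,B,(A+B)/2,np.linalg.norm(A-B),np.degrees(np.arctan2(*(B-A)[[1,0]])))
E
```

```text
[0.47814042 0.03333512 0.06      ] [0.4926121  0.12359384 0.099     ] 0.09141152023859637 80.89097687729526
[0.46769342 0.12709936 0.1       ] [0.51773486 0.12007807 0.1       ] [0.49271414 0.12358872 0.1       ] 0.050531615018666175 -7.9870028702899
```

```bash
python3 - <<'E'
from h import *
print(robot.line_to([.4905,.1250,.13],[180,0,81]))
print(robot.line_to([.4905,.1250,.0875],velocity=.06,f_stop=6), robot.current_tool_pos(), robot.current_contact_force())
T=tcpT(); im=vision.grab_frame("wrist"); cv2.imwrite("pics/w2.png",im[:,:,::-1])
fingers.gripper_to(0.0,22)
g=robot.current_finger_gap(); print(g,g*85, robot.current_contact_force(),robot.current_torque(),robot.current_tool_pos(),robot.current_eef_rot(),robot.current_time_s())
im=vision.grab_frame("wrist"); cv2.imwrite("pics/w3.png",im[:,:,::-1])
cv2.imwrite("pics/w23.png",np.hstack([cv2.resize(cv2.imread(f"pics/w{i}.png"),(400,300)) for i in (2,3)]))
E
```

```text
False
False [0.49074034 0.12522503 0.08767423] [ 0.18738037  0.88022595 -0.22950662]
0.48221884405479687 40.988601744657736 [-0.73647141 -0.51425159  9.0871869 ] [-0.24888076  0.17187089 -0.02435028] [0.49231959 0.1251042  0.08955246] [ 1.79768358e+02 -2.68773389e-02  8.09658851e+01] 5.05
```

View pics/w23.png

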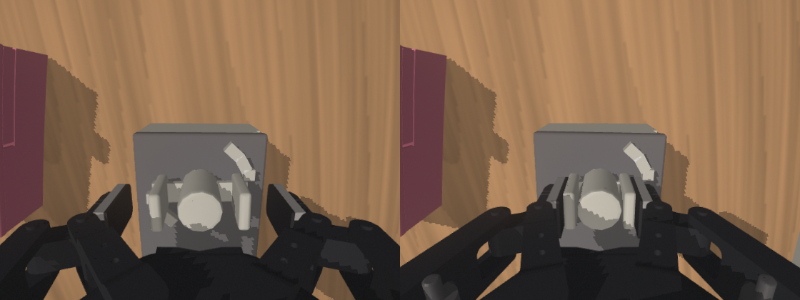

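```bash
python3 - <<'E'
from h import *
for a in (5,20,35,50,62,68,71,73):
    robot.move_to([.4915,.1245,.0885],[180,0,81+a])
    print(a,np.round(robot.current_eef_rot()[2]-81,1),np.round(robot.current_contact_force(),1),np.round(robot.current_torque(),2),np.round(robot.current_tool_pos(),4),round(robot.current_finger_gap(),3),round(robot.current_time_s(),2))
    if abs(robot.current_torque()[2])>1.5: break
im=vision.grab_frame("wrist"); cv2.imwrite("pics/w4.png",im[:,:,::-1])
im=vision.grab_frame("top"); cv2.imwrite("pics/t4.png",im[:,:,::-1])
E
```

```text
5 4.9 [0.6 0.4 6. ] [0.02 0.04 0.  ] [0.4927 0.1249 0.0897] 0.479 5.35
20 19.9 [-1.   0.3  5.9] [-0.1   0.09 -0.  ] [0.4927 0.1249 0.0897] 0.48 5.68
35 34.9 [ 0.2 -1.3  6.9] [-0.22  0.15  0.03] [0.4926 0.1246 0.0897] 0.478 6.02
50 49.9 [ 0.1 -1.3  7. ] [-0.27  0.19  0.  ] [0.4926 0.1242 0.0897] 0.476 6.35
62 61.8 [-0.9 -1.9  7. ] [-0.41  0.3   0.04] [0.4926 0.1239 0.0897] 0.478 6.64
68 67.8 [-0.1 -1.8  8.1] [-0.51  0.24  0.07] [0.4926 0.1237 0.0896] 0.477 6.89
71 70.8 [-4.  -2.1 10.6] [-0.51  0.89 -0.25] [0.4909 0.1239 0.0896] 0.48 7.14
73 72.7 [-6.4 -1.8 13.9] [-0.5   1.59 -0.57] [0.4894 0.1241 0.0895] 0.478 7.39
```

View pics/w4.png

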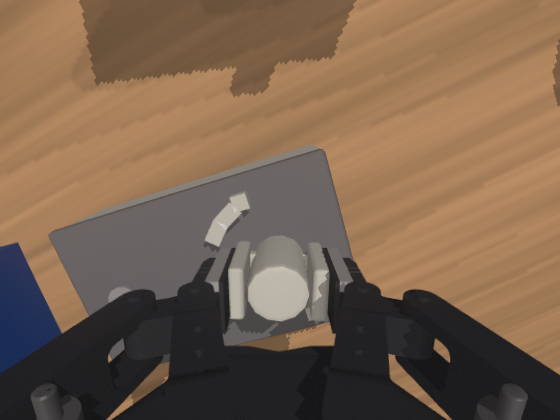

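```bash
python3 - <<'E'
from h import *
P=np.array([.4777,.0355]); a0=80.8
for i,th in enumerate([0,3,6]+list(range(12,75,6))+[74.5]):
    a=np.radians(a0-th); p=P+.09*np.array([np.cos(a),np.sin(a)])
    robot.line_to([*p,.0885],[180,0,81+71-th],velocity=.06)
    f=robot.current_contact_force(); 
    print(round(th,1),np.round(robot.current_eef_rot()[2]+th-152,1),np.round(f,1),np.round(robot.current_torque(),2),np.round(robot.current_tool_pos()[:2]-p,4),round(robot.current_finger_gap(),3),round(robot.current_time_s(),2))
    if np.hypot(f[0],f[1])>18 or abs(f[2])>25: print("STOP");break
im=vision.grab_frame("wrist"); cv2.imwrite("pics/w5.png",im[:,:,::-1])
im=vision.grab_frame("scene"); cv2.imwrite("pics/s5.png",im[:,:,::-1])
E
```

```text
0 -0.2 [-4.4 -3.1 10.4] [-0.47  1.03 -0.34] [-0.0008 -0.0005] 0.478 7.74
3 -0.3 [-4.3 -1.6 11.5] [-0.46  1.02 -0.43] [-0.0007 -0.0005] 0.477 7.99
6 -0.3 [-4.8 -2.7 10.8] [-0.43  0.97 -0.32] [-0.0007 -0.0006] 0.479 8.24
12 -0.3 [-4.4 -1.8 10.9] [-0.51  0.99 -0.35] [-0.0007 -0.0006] 0.476 8.55
18 -0.3 [-3.8 -2.   9.7] [-0.46  1.02 -0.3 ] [-0.0008 -0.0006] 0.477 8.86
24 -0.2 [-4.1 -0.8 10. ] [-0.4   1.04 -0.27] [-0.0009 -0.0005] 0.483 9.17
30 -0.2 [-4.1 -1.1 10.3] [-0.39  1.   -0.3 ] [-0.0009 -0.0006] 0.482 9.47
36 -0.2 [-4.4 -1.5 10.2] [-0.37  1.09 -0.22] [-0.001  -0.0005] 0.479 9.78
42 -0.2 [-4.7 -1.5 10. ] [-0.35  1.08 -0.18] [-0.001  -0.0004] 0.477 10.09
48 -0.2 [-4.4 -0.2 11. ] [-0.3   1.04 -0.15] [-0.001  -0.0004] 0.477 10.4
54 -0.2 [-5.  -0.3  9.4] [-0.21  0.99 -0.12] [-0.001  -0.0003] 0.481 10.71
60 -0.2 [-4.4 -1.   9.9] [-0.22  0.99 -0.08] [-0.001  -0.0002] 0.479 11.02
66 -0.2 [-4.3 -1.   9.3] [-0.07  0.91 -0.03] [-0.0009 -0.0001] 0.48 11.32
72 -0.2 [-4.5 -0.8  8.9] [-0.14  0.9   0.01] [-0.0009 -0.    ] 0.478 11.63
74.5 -0.1 [-4.2 -1.4  8.9] [-0.1   0.85 -0.03] [-0.0008  0.0001] 0.48 11.88
```

View pics/s5.png

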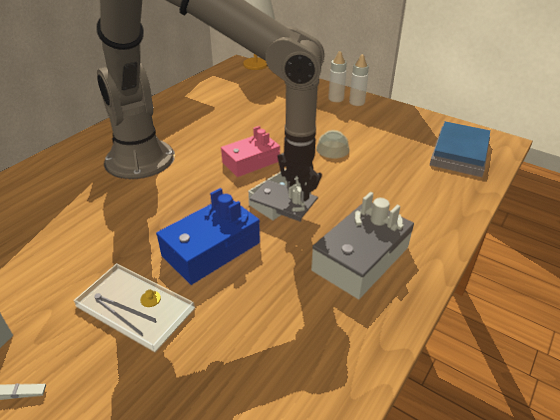

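The lid has swung with the knob. It now points to about (300,200), beyond the case body. I'll release and look.

```bash
python3 - <<'E'
from h import *
fingers.gripper_to(1.0)
p=robot.current_tool_pos(); print(robot.current_finger_gap(),robot.current_contact_force())
robot.line_to([p[0],p[1],.20],velocity=.1)
im=vision.grab_frame("wrist"); cv2.imwrite("pics/w6.png",im[:,:,::-1])
robot.move_to([.40,-.15,.30],[180,0,60])
im=vision.grab_frame("top"); cv2.imwrite("pics/t6.png",im[:,:,::-1])
im=vision.grab_frame("scene"); cv2.imwrite("pics/s6.png",im[:,:,::-1])
print(robot.current_time_s(),robot.current_contact_force())
a=cv2.imread("pics/t6.png")[170:260,200:320];b=cv2.imread("pics/s6.png")[130:235,230:370]
cv2.imwrite("pics/c6.png",np.hstack([cv2.resize(a,(400,300)),cv2.resize(b,(400,300))]))
E
```

```text
0.9967553185699937 [-1.14691505  0.48382722  0.47563379]
14.975 [-0.1445755   0.1544372  -0.82401128]
```

View pics/c6.png

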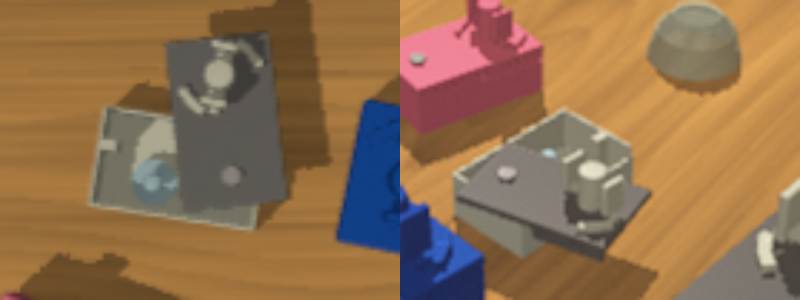

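View pics/t6.png

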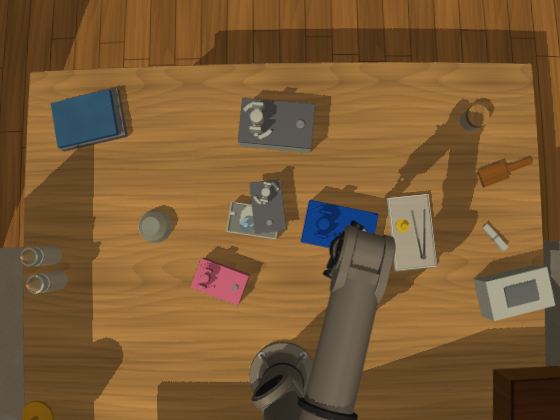

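View pics/w6.png

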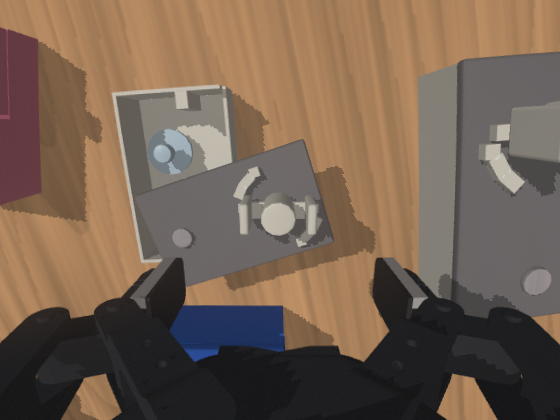

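```bash
python3 - <<'E'
from h import *
P=at("top",(200+231*.3,170+175*.3),.06);L=at("top",(200+219*.3,170+73*.3),.099)
d=L-P;print(np.hypot(*d[:2]),"lid",80.8-np.degrees(np.arctan2(d[1],d[0])))
robot.pause(0.3);print(robot.current_contact_force(),robot.current_time_s())
workorder.close_job()
E
```

```text
0.08980656618655312 lid 75.54833083796119
[ 0.43672825 -0.35080116 -0.33020696] 15.275
the job is handed in; nothing more can be done
```

The small white travel case is open, and I handed the job in at about 15.3 s of the 48 s allowed. close_job gives no verdict, so the result below rests on my own checks.

- **Choice:** I took the smaller of the two white cases, at pixel (254,221) in the top view. The larger white one at (277,125), the blue one and the pink one were left alone.
- **Latch:** I squeezed both tabs until the jaw gap was about 41 mm, against 42 mm when they are fully in. I then turned the knob counter-clockwise to its stop, felt at about 71° (1.24 rad). Joint values can't be read directly, so this comes from the tool angle, the torque rise at the stop and the pictures.
- **Lid:** I swung it clockwise in an arc, still holding the knob, then let go and backed away. The top picture gives a lid angle of about 75° (1.3 rad), and the knob measures 89.8 mm from the pivot against the 90 mm given.
- **Surroundings:** The blue pacifier shows in the open case. The tray, its things and the bowl look unmoved in the pictures, which I compared by eye. The tool force was about 0.7 N or less, so the arm was touching nothing.

**Disagreements:** The camera estimates of the knob position differed by about 3 mm. The grip centred itself, and I used the pose it settled at. While gripping and swinging there was an upward force of about 6–14 N, probably from the pads moving forward along the tabs as they closed. That is well below the limits.

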